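# Index the centrifuge rotor and lock it

## Task

Push on the arms of the centrifuge's rotor to turn it until the yellow bucket points at the orange loading mark, leave it standing there, and only then push the red lock lever fully over, towards the bowl, as far as it goes. Only push: do not lift the rotor, and leave the spare bucket and everything else on the bench where it stands.

Things in the scene. Friction and masses are not known exactly. Their poses are not given: they have to be found in the camera images.
- centrifuge: White bench centrifuge, fixed, 340 mm (its x) by 440 mm (its y), its flat deck 160 mm high. Origin: centre of its underside, on the rotor's axis; z up. An open round bowl, 270 mm across, 75 mm deep, is sunk in the deck round that axis. On the deck at the bowl's -x edge (the front) lies a flat orange arrow, the loading mark. Place and yaw vary.
- load_point (a point): Where the centre of the yellow bucket belongs: a point 100 mm from the rotor's axis, straight in line with the orange mark (centrifuge frame: -100, 0, 150 mm).
- rotor: Rotor with four level aluminium arms at 90 degrees, each a bar 14 mm wide, at z = 132 to 146 mm, from the hub (26 mm radius, top 150 mm; nut of 10 mm radius to 158 mm) out to a bucket. Origin on its axis at z = 86 mm; -x points to the yellow bucket. Turns either way without stops, drag about 0.12 N m, stays where left. Only set on its spindle: pulled up, it lifts off.
- rotor_axis (a point): Point on the rotor's vertical axis, at 150 mm height.
- yellow_bucket (a point): Centre of the top of the yellow bucket, 100 mm from the rotor's axis, at 150 mm height; turns with the rotor. Each of the four buckets (the other three are grey) is round, 36 mm in diameter, from z = 100 to 150 mm, with a white tube cap of 18 mm diameter on it up to 164 mm.
- lock (a joint): Red lock lever on the deck, to the right (-y) of the bowl: angle in rad. 0: open, the lever points to the front (centrifuge -x). It grows as the lever swings clockwise seen from above, its knob coming in towards the bowl; 1.3 is the stop (locked, the knob next to the green dot on the deck). Drag about 0.06 N m; it stays where it is left.
- lock_knob (a point): Centre of the top of the lever's upright round red knob, 18 mm in diameter, from 6 to 40 mm above the deck, 60 mm from the lever's pivot. A flat red bar 12 mm wide, 7 to 17 mm above the deck, joins it to the pivot.
- lock_pivot (a point): Top of the lever's pivot (26 mm diameter, 18 mm high), at -20, -195 mm in the centrifuge's frame. Its x and y axes turn with the lever; the knob lies along its -x.
- spare_bucket: Loose grey spare bucket, 36 mm diameter, 50 mm high, standing on the centrifuge's deck to the left (+y) of the bowl. Origin: centre of its underside. Leave it alone.
- rack: Blue tube rack, fixed, 60 x 160 x 60 mm, left of the centrifuge. Origin: centre of its underside. Leave it alone.
- tube_red: Loose sample tube with a red cap, 16 mm diameter (cap 18 mm), 100 mm long, upright in the rack and standing out 55 mm above it. Origin: centre of its underside. Leave it alone.
- tube_blue: The same with a blue cap.
- sharps_bin: Yellow sharps bin, 130 mm diameter, 140 mm high, loose, left. Origin: centre of its underside. Leave it alone.
- media_bottle: Amber bottle, 68 mm diameter, 170 mm high, loose, right. Origin: centre of its underside. Leave it alone.
- sample_jar: White jar with an orange lid, 60 mm diameter, 75 mm high, loose, right. Origin: centre of its underside. Leave it alone.

How it is judged:
By the outcome, as a careful person would: the job done as asked, in the order asked, and still so for the second after the job is handed in, with the robot touching nothing.
It also fails if it takes over 54 s, if anything falls off the work surface, if the arm or the gripper's body presses on something with over 40 N, if the wrist force passes 120 N, or if a joint passes its speed limit or range.

## Robot

A 6-joint arm with a two-finger parallel gripper is mounted at the origin on the work surface. World frame = base frame: x ahead of the robot, y to its left, z up, the work surface at z = 0. Lengths are in m, angles in rad, forces in N, time in s.
With the tool pointing down it reaches from about 0.25 to 0.725 m from the base axis. Payload 4 kg.
Tool frame: the origin (TCP) lies on the centre line of the jaws, within the pads' length; the fingertips stand 17 mm ahead of it and the grasp point (between the pads) lies 2 mm behind it (bot.tcp_to_tips is the distance from the TCP to the fingertips, in m); z points along the fingers, y is the line along which they close (so a half turn about z gives the same grasp; the last joint's range is limited). The gripper opens to 85 mm and grips with 20 to 120 N. Pads are 22 mm wide; open, the fingers measure 114 mm over their backs; the gripper's body (76 mm by 85 mm) begins 54 mm behind the grasp point. The pads swing forward as they close: fully open they stand 13 mm farther back than shut.
Start: joints at [1.233, 0.241, 0.005, 1.335, 0, 1.571], TCP at [0.166, 0.472, 0.248] pointing down, gripper open.
Joint ranges: [-2.72, 2.72], [-1.05, 1.87], [-1.09, 1.28], [-1.99, 2.15], [-1.42, 1.44], [-3.14, 3.14]. Speed limits (rad/s): [2.79, 2.79, 3.14, 3.14, 3.14, 3.14].

## Interface

Orientations are given as a rotation vector (axis times angle).
In Python, from workcell import status, viewer, bot gives the robot as it stands. The module is installed in compiled form; this text tells all that it offers.
- The arm moves only by the tool carry_out, never from a script. Its argument "deltas" is one flat list of numbers, 7 for each row, row after row: the shift along the world's x, y, z each as a share of 0.5 m, from -1 to 1, then the turn, a rotation vector about the world's x, y, z each as a share of 180 degrees, from -1 to 1, then the closure, from -1 (fully open) to 1 (shut). A call has 1 to 10 rows; each row is the pose to reach, as a shift and turn from the pose commanded when the call began, turning the shorter way round; what a row does not reach only later rows make up. A row lasts 1/8 s, in which the tool goes at most 62.5 mm and 10.7 degrees, less where a joint would pass 70% of its speed; a pose out of reach is approached as far as the arm can. A call with a number of a shift or a turn outside -1 to 1 is refused whole. A call with a gripper value outside its range is refused whole. The fingers move at their own pace and stop on an object; the grip force is fixed at half the most. Time passes only in rows, so rows that repeat a pose let the fingers close. It gives the time, the measured TCP pose, the force, the opening and the grip force at its end, in the units of the state.
- status.observe(): the state, without advancing time (a new reading comes with each control period).
- viewer.grab_frame(name): name is "scene" or "top"; returns (picture, depth): 400x640x3 uint8, blue, green, red; 400x640 float32, m along the optical axis (not along the pixel's ray), 0 where there is no reading.
- viewer.calibration(name): a dict with "vertical_fov" (degrees; the focal length in pixels is half the picture's height over the tangent of half this angle, whatever the lens; pixels are square), "cx", "cy" (the principal point, pixels), "xyz" and "orientation" of the camera in the world. Camera axes: x right, y up, looking along -z (the intrinsics and any distortion apply to the point x, -y, -z); pixel columns grow to the right and rows downward; lengths in m; the calibration is good to about 2 mm. A picture is of the moment at which its call begins. calibration takes no time and is no camera call.
- bot.finish_job(): hands the job in; it is judged then, once.
Trained networks look in the newest picture that a camera, given by its name, has taken for a name from the list of things; names that differ only in an ending like _2 or _b are one class to them, and where a whole thing is asked for, a point or a joint stands for the part that bears it (a point fixed in the world has none). Each returns a list of dicts, best first, with "conf" (0 to 1); they miss things now and then, are a little off and sometimes report something else, mostly with a low value. They report only what shows in the picture. A call takes as long as a camera call.
- viewer.find_in(query, camera): "rect" ([centre column, centre row, width, height] in pixels, round what is visible of it).
The state is a dict: "time_s": time; "joint_positions": joint angles; "dq": joint speeds; "effort": joint torques, N m; "ee_pos": TCP position; "eef_rot": TCP orientation; "contact_force": force on the tool from outside, world axes, zero at the start; "torque": the same for the moment, N m; "width": finger opening in m; "grip_force": force on a finger pad.
Only numpy, scipy, OpenCV 4.12 (cv2) and the standard library are available. Lean on these libraries where they do the work, as an engineer would, in place of code of your own. Each camera call takes 0.05 s, during which the arm holds its last target. There are 200 camera calls.

## Working session

There is one attempt and no reset: what is moved stays moved. The work goes in short steps, Python scripts to look and compute and a tool call to move; the robot and the scene stay as the last step left them, time stands still between calls to the robot, and variables do not carry over. Pictures are saved under pics/ and viewed, at most 10 in all, crops included, and the job is handed in when it is done.

Besides the shell and the picture viewer there is one more tool, called after "Request:" as a command line: name --argument value ..., lists and objects as JSON in quotes. carry_out: Moves the arm, as the interface text tells. Its arguments: {"type":"object","properties":{"deltas":{"type":"array","items":{"type":"number"}}},"required":["deltas"]}

```bash
mkdir -p pics
cat > h.py <<'E'
import numpy as np, cv2
from scipy.spatial.transform import Rotation as R
from workcell import status, viewer, bot
def cam(n):
    c=viewer.calibration(n); f=200/np.tan(np.radians(c["vertical_fov"])/2)
    o=np.array(c["orientation"],float)
    M=R.from_rotvec(o).as_matrix() if o.size==3 else (o.reshape(3,3) if o.size==9 else R.from_quat(o).as_matrix())
    return c,f,M,np.array(c["xyz"])
def ray(n,u,v):
    c,f,M,p=cam(n); return p, M@np.array([(u-c["cx"])/f,-(v-c["cy"])/f,-1])
def onz(n,u,v,z):
    p,d=ray(n,u,v); return p+d*(z-p[2])/d[2]
def atd(n,u,v,dep):
    p,d=ray(n,u,v); return p+d*dep
def proj(n,P):
    c,f,M,p=cam(n); q=M.T@(np.array(P)-p); return c["cx"]+f*q[0]/-q[2], c["cy"]-f*q[1]/-q[2]
E
python3 - <<'E'
from h import *
for n in("top","scene"):
    print(viewer.calibration(n))
    im,d=viewer.grab_frame(n); cv2.imwrite(f"pics/{n}0.png",im); np.save(f"{n}0.npy",d)
    for q in("centrifuge","rotor","yellow_bucket","lock_knob","lock_pivot","spare_bucket","rotor_axis"):
        for r in viewer.find_in(q,n)[:2]: print(n,q,np.round(r["rect"],1),round(r["conf"],2))
print(status.observe())
E
```

```text
{'vertical_fov': 57.03790098036233, 'cx': 317.91137266655556, 'cy': 202.5183583034321, 'xyz': array([ 0.42387814, -0.00907403,  1.29188467]), 'orientation': array([ 0.08059331, -0.08157576, -1.59184348])}
top centrifuge [316.6 188.6 144.5 110.9] 0.76
top rotor [315.7 186.4  71.8  71.4] 0.88
top yellow_bucket [316.5 188.8  70.   71.2] 0.6
top lock_knob [380.3 191.9   7.    9.1] 0.42
{'vertical_fov': 43.20130040365174, 'cx': 323.5931583562354, 'cy': 197.75762507179843, 'xyz': array([0.99478802, 0.75493648, 1.39189439]), 'orientation': array([0.22986039, 0.78940847, 2.51433015])}
scene centrifuge [310.2 216.7 168.  178.3] 0.81
scene centrifuge [293.8 145.8  28.   14.5] 0.47
scene rotor [310.  204.6  61.8  58.7] 0.7
scene yellow_bucket [307.  204.6  59.   59.7] 0.58
scene yellow_bucket [477.4 291.   51.9  55.2] 0.45
scene lock_knob [293.1 145.6  27.9  20.9] 0.51
scene lock_pivot [289.  147.9  27.   15.9] 0.55
scene spare_bucket [308.1 204.1  61.4  61.3] 0.72
scene spare_bucket [325.6 246.   11.1  18.6] 0.58
scene rotor_axis [308.2 204.4  59.   57.9] 0.59
{'time_s': 0.8, 'joint_positions': array([ 1.23301401e+00,  2.40560452e-01,  4.99768953e-03,  1.33521411e+00,
       -5.15436291e-06,  1.57077510e+00]), 'dq': array([-1.75454489e-04,  1.19886723e-03,  7.45176450e-04, -1.82915385e-05,
       -1.93885816e-04,  1.36693428e-03]), 'effort': array([-1.65827551e-03, -3.72152996e+01,  2.52677464e+01,  8.97259106e-04,
       -1.36172816e-04,  9.14122495e-06]), 'ee_pos': array([0.16569674, 0.47173855, 0.24832535]), 'eef_rot': array([5.28034120e-01, 3.09689068e+00, 2.87616991e-05]), 'contact_force': array([ 0.23838053,  0.1504119 , -0.20308413]), 'torque': array([-0.01909225, -0.02415757,  0.01756234]), 'grip_force': 0.0, 'width': 0.08533334332643376}
```

Run:
```python
import cv2
im=cv2.imread("pics/top0.png"); cv2.imwrite("pics/topc.png",cv2.resize(im[120:260,220:410],None,fx=4,fy=4,interpolation=cv2.INTER_CUBIC))
```

```text
(no output)
```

View pics/topc.png

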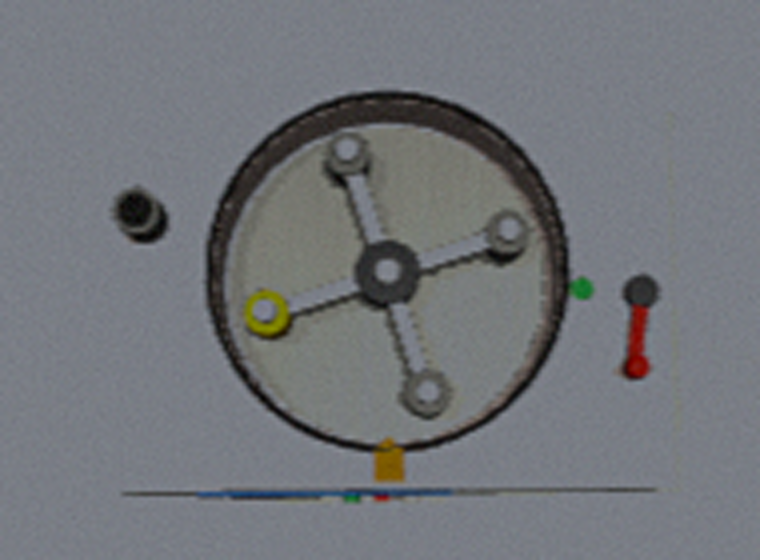

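View pics/scene0.png

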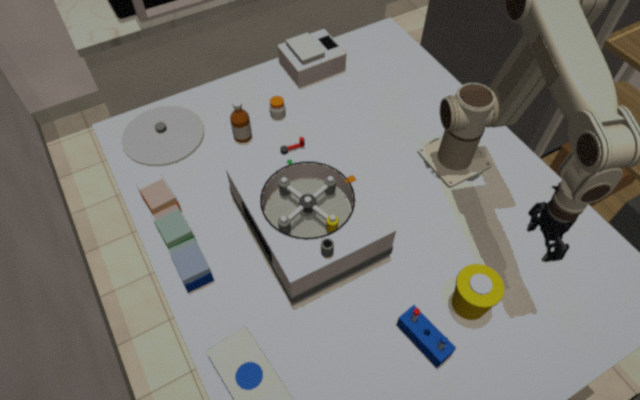

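The top crop shows the hub at (317,188), the yellow bucket at (287,198), the orange mark at (317,235), the lock pivot at (380,193), the knob at (379,212), the green dot at (365.5,192) and the spare bucket at (255,173), all in full-frame pixels. The scene view agrees with this.

```bash
cat >> h.py <<'E'
def blobs(im):
    h=cv2.cvtColor(im,cv2.COLOR_BGR2HSV).astype(int); H,S,V=h[...,0],h[...,1],h[...,2]
    out={}
    for k,m in dict(yellow=(H>25)&(H<35)&(S>150)&(V>60),orange=(H>12)&(H<24)&(S>150)&(V>60),red=((H<6)|(H>174))&(S>150)&(V>60),green=(H>50)&(H<80)&(S>110)).items():
        n,l,s,c=cv2.connectedComponentsWithStats(m.astype(np.uint8))
        out[k]=[(c[i].round(1).tolist(),int(s[i,4])) for i in range(1,n) if s[i,4]>8 and 240<c[i][0]<400 and 130<c[i][1]<242]
    return out
E
python3 - <<'E'
from h import *
im=cv2.imread("pics/top0.png"); d=np.load("top0.npy"); print(blobs(im))
for k,u,v,z in [("nut",316.75,187.75,.158),("yb",286.75,198.25,.164),("g1",327,217.5,.164),("g2",347,178,.164),("g3",307,158.3,.164),("mark",317.25,235.5,.161),("knob",378.75,211.75,.2),("pivot",380.25,192.75,.178),("green",365.5,192,.161),("spare",254.5,172.5,.21)]:
    print(k,onz("top",u,v,z).round(4),atd("top",u,v,d[int(round(v)),int(round(u))]).round(4))
E
```

```text
{'yellow': [([286.5, 198.2], 66)], 'orange': [([317.0, 235.1], 60)], 'red': [([378.9, 205.2], 67)], 'green': [([364.8, 191.9], 23)]}
nut [ 0.5872 -0.0085  0.158 ] [ 0.5869 -0.0085  0.1602]
yb [0.5558 0.0847 0.164 ] [0.5558 0.0847 0.1636]
g1 [ 0.4935 -0.0379  0.164 ] [ 0.4936 -0.0379  0.1632]
g2 [ 0.6148 -0.103   0.164 ] [ 0.6148 -0.103   0.1641]
g3 [0.6798 0.0198 0.164 ] [0.679  0.0197 0.1674]
mark [ 0.4393 -0.0068  0.161 ] [ 0.4392 -0.0068  0.1634]
knob [ 0.505  -0.1913  0.2   ] [ 0.5051 -0.1916  0.1984]
pivot [ 0.5646 -0.2019  0.178 ] [ 0.5646 -0.202   0.1774]
green [ 0.5701 -0.1592  0.161 ] [ 0.5699 -0.159   0.1627]
spare [0.6298 0.1759 0.21  ] [0.6301 0.1762 0.2082]
```

Request:
carry_out --deltas '[0.859,-0.825,0.024,0,0,0.207,1,0.859,-0.825,0.024,0,0,0.207,1,0.859,-0.825,0.024,0,0,0.207,1,0.859,-0.825,0.024,0,0,0.207,1,0.859,-0.825,0.024,0,0,0.207,1,0.859,-0.825,0.024,0,0,0.207,1,0.859,-0.825,0.024,0,0,0.207,1,0.859,-0.825,0.024,0,0,0.207,1,0.859,-0.825,0.024,0,0,0.207,1,0.859,-0.825,0.024,0,0,0.207,1]'

```text
time_s: 2.05
ee_pos: [0.5966, 0.0576, 0.2604]
eef_rot: [-0.488, 3.103, 0.0]
contact_force: [0.8, 1.0, 0.8]
width: 0.0003
grip_force: 0.0
```

Request:
carry_out --deltas '[0,0,-0.1,0,0,0,1,0,0,-0.18,0,0,0,1,0,0,-0.23,0,0,0,1,0,0,-0.246,0,0,0,1,0,0,-0.246,0,0,0,1]'

```text
time_s: 2.68
ee_pos: [0.5953, 0.0593, 0.1374]
eef_rot: [0.489, -3.103, 0.0]
contact_force: [0.2, 0.3, 0.9]
width: 0.0001
grip_force: 0.0
```

Run:
```python
from h import *
C=np.array([.586,-.009]); s=status.observe(); p=s["ee_pos"]; print(p,s["contact_force"])
for th in np.arange(108,181,8).tolist()+[174,176,178,179.3]:
    a=np.radians(th);u=np.array([np.cos(a),np.sin(a)]);t=np.array([-u[1],u[0]])
    x=C+.062*u-.018*t
    print(th,((x-p[:2])/.5).round(3),round((th-108)/180,3))
```

```text
[0.59529338 0.05928366 0.13742492] [0.1930316  0.26067461 0.85785443]
108 [-0.023 -0.008] 0.0
116 [-0.041 -0.009] 0.044
124 [-0.058 -0.014] 0.089
132 [-0.075 -0.02 ] 0.133
140 [-0.09  -0.029] 0.178
148 [-0.105 -0.04 ] 0.222
156 [-0.117 -0.053] 0.267
164 [-0.128 -0.068] 0.311
172 [-0.136 -0.084] 0.356
180 [-0.143 -0.101] 0.4
174 [-0.138 -0.088] 0.367
176 [-0.14  -0.092] 0.378
178 [-0.141 -0.096] 0.389
179.3 [-0.142 -0.099] 0.396
```

Request:
carry_out --deltas '[-0.012,-0.004,0,0,0,0,1,-0.023,-0.008,0,0,0,0,1,-0.041,-0.009,0,0,0,0.044,1,-0.058,-0.014,0,0,0,0.089,1,-0.075,-0.02,0,0,0,0.133,1,-0.09,-0.029,0,0,0,0.178,1,-0.105,-0.04,0,0,0,0.222,1,-0.111,-0.046,0,0,0,0.244,1,-0.117,-0.053,0,0,0,0.267,1,-0.117,-0.053,0,0,0,0.267,1]'

```text
time_s: 3.92
ee_pos: [0.5368, 0.0326, 0.1384]
eef_rot: [-1.708, 2.635, -0.001]
contact_force: [0.7, 0.7, 0.4]
width: -0.0001
grip_force: 0.2
```

Run:
```python
from h import *
im,d=viewer.grab_frame("top"); cv2.imwrite("pics/top1.png",im)
print(blobs(im)); print(status.observe()["contact_force"])
cv2.imwrite("pics/top1c.png",cv2.resize(im[120:260,220:410],None,fx=4,fy=4,interpolation=cv2.INTER_CUBIC))
```

```text
{'yellow': [], 'orange': [], 'red': [([378.8, 205.3], 66)], 'green': [([364.6, 191.8], 24)]}
[ 0.96296095  1.07020632 -0.02009403]
```

View pics/top1c.png

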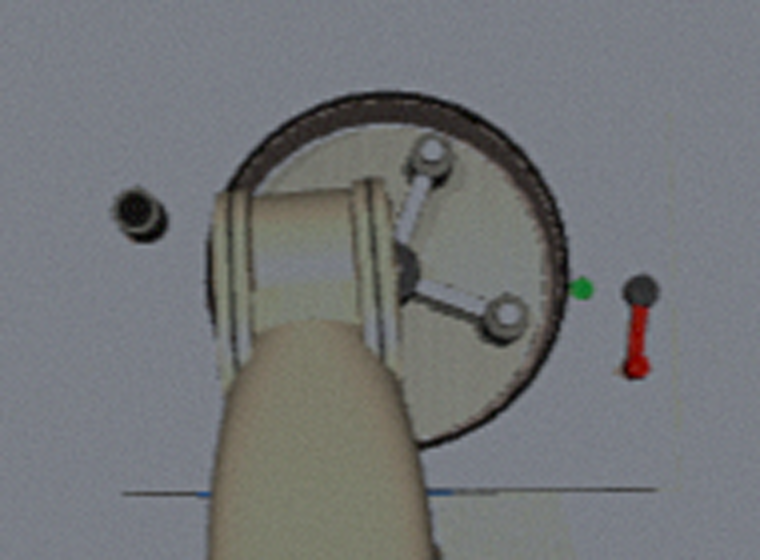

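The rotor follows the finger. Two grey buckets show at full-frame (328.5,158) and (347,199), and the arm hides the yellow one.

Run:
```python
from h import *
C=np.array([.586,-.009])
q=[onz("top",u,v,.164)[:2]-C for u,v in((328.5,158),(347,198.75))]
for w,k in zip(q,(180,270)): print((np.degrees(np.arctan2(w[1],w[0]))+k)%360, np.hypot(*w))
p=status.observe()["ee_pos"]
for th in [156,161,166,169,172,174,176,178,179.3]:
    a=np.radians(th);u=np.array([np.cos(a),np.sin(a)]);t=np.array([-u[1],u[0]])
    print(th,((C+.062*u-.018*t-p[:2])/.5).round(3),round((th-156)/180,3))
```

```text
157.67702431786404 0.10075208929735444
158.64681201629662 0.09882352651775626
156 [-0. -0.] 0.0
161 [-0.007 -0.009] 0.028
166 [-0.013 -0.018] 0.056
169 [-0.016 -0.024] 0.072
172 [-0.019 -0.03 ] 0.089
174 [-0.021 -0.035] 0.1
176 [-0.023 -0.039] 0.111
178 [-0.024 -0.043] 0.122
179.3 [-0.025 -0.046] 0.129
```

Request:
carry_out --deltas '[-0.007,-0.009,0,0,0,0.028,1,-0.013,-0.018,0,0,0,0.056,1,-0.016,-0.024,0,0,0,0.072,1,-0.019,-0.03,0,0,0,0.089,1,-0.021,-0.035,0,0,0,0.1,1,-0.022,-0.037,0,0,0,0.106,1,-0.022,-0.037,0,0,0,0.106,1,-0.022,-0.037,0,0,0,0.106,1]'

```text
time_s: 4.97
ee_pos: [0.5257, 0.0144, 0.1374]
eef_rot: [-2.123, 2.316, 0.0]
contact_force: [0.7, 1.2, 2.9]
width: 0.0001
grip_force: 0.9
```

```bash
cat >> h.py <<'E'
def caps(im):
    g=cv2.resize(im,None,fx=4,fy=4,interpolation=cv2.INTER_CUBIC); cv2.imwrite("pics/now.png",g[120*4:260*4,220*4:410*4]);
E
python3 - <<'E'
from h import *
im,d=viewer.grab_frame("top"); caps(im)
s=status.observe(); print(s["ee_pos"],s["contact_force"])
E
```

```text
[0.52572778 0.0144176  0.1373778 ] [1.4260436  2.01549311 1.84124942]
```

View pics/now.png

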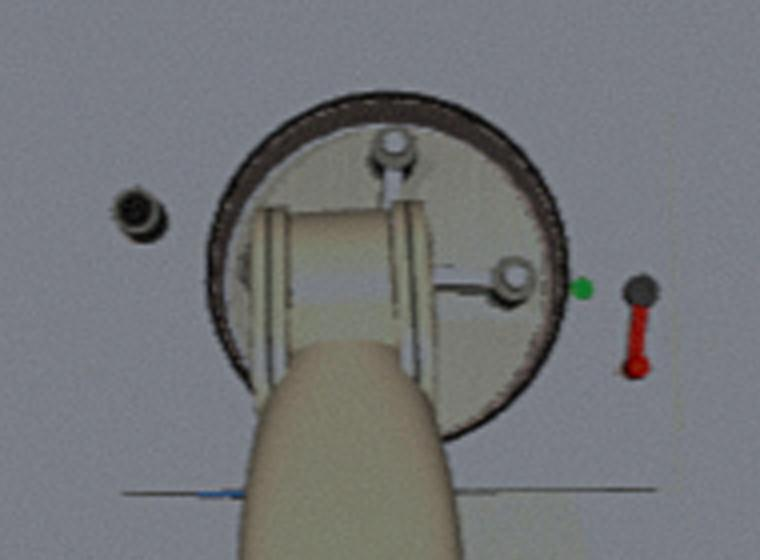

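The visible grey caps are at crop (395,141) and (515,277), so the rotor is close to target.

Run:
```python
from h import *
C=np.array([.586,-.009])
q=[onz("top",220+u/4,120+v/4,.164)[:2]-C for u,v in((395,141),(515,277))]
for w,k in zip(q,(180,270)): print((np.degrees(np.arctan2(w[1],w[0]))+k)%360, np.hypot(*w))
```

```text
175.5098968830489 0.10294554487871817
176.18624360775922 0.09857417330378185
```

Request:
carry_out --deltas '[-0.001,-0.003,0,0,0,0.008,1,-0.002,-0.007,0,0,0,0.018,1,-0.002,-0.007,0,0,0,0.018,1,-0.002,-0.007,0,0,0,0.018,1,0.0,0.04,0,0,0,0.018,1,0.0,0.04,0.05,0,0,0.018,1,0.0,0.04,0.16,0,0,0.018,1,0,0.04,0.24,0,0,0.018,1]'

```text
time_s: 6.02
ee_pos: [0.5256, 0.0338, 0.2589]
eef_rot: [2.187, -2.254, 0.002]
contact_force: [0.7, 0.3, -0.4]
width: 0.0001
grip_force: 0.0
```

Request:
carry_out --deltas '[-0.1,0.1,0,0,0,0,1,-0.2,0.2,0,0,0,0,1,-0.28,0.32,0,0,0,0,1,-0.28,0.42,0,0,0,0,1,-0.28,0.46,0,0,0,0,1,-0.28,0.46,0,0,0,0,1]'

```text
time_s: 6.78
ee_pos: [0.3851, 0.2656, 0.2568]
eef_rot: [2.191, -2.25, 0.001]
contact_force: [-0.9, -0.7, 0.1]
width: -0.0
grip_force: 0.0
```

Run:
```python
from h import *
im,d=viewer.grab_frame("top"); caps(im); np.save("im3.npy",im)
b=blobs(im); print(b); print(status.observe()["ee_pos"])
```

```text
{'yellow': [([316.8, 219.5], 62)], 'orange': [([317.0, 235.1], 60)], 'red': [([378.8, 205.2], 68)], 'green': [([364.7, 191.8], 25)]}
[0.38525855 0.2643372  0.25678086]
```

View pics/now.png

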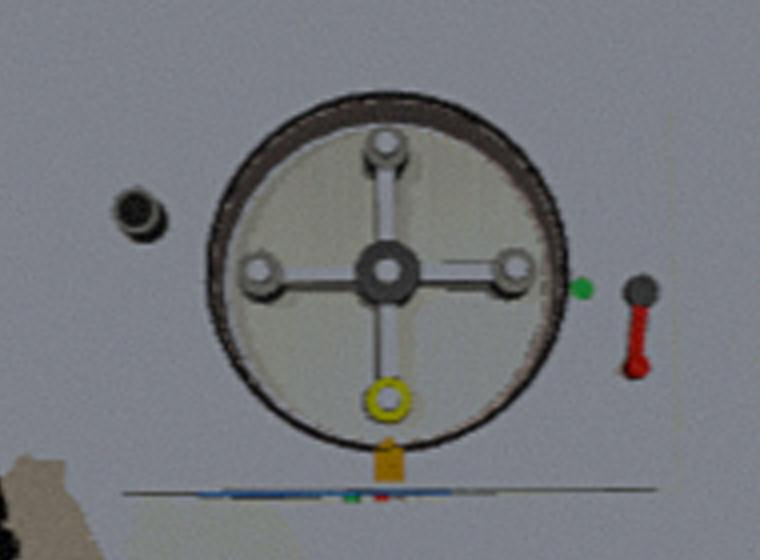

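The yellow bucket sits at crop (388,400), in line with the hub (387,271) and the mark (389,462), to within about 0.5°. The lock is next.

Request:
carry_out --deltas '[0.232,-0.972,0,0,0,-0.047,1,0.232,-0.972,0,0,0,-0.047,1,0.232,-0.972,0,0,0,-0.047,1,0.232,-0.972,0,0,0,-0.047,1,0.232,-0.972,0,0,0,-0.047,1,0.232,-0.972,0,0,0,-0.047,1,0.232,-0.972,0,0,0,-0.047,1,0.232,-0.972,0,0,0,-0.047,1,0.232,-0.972,0,0,0,-0.047,1,0.232,-0.972,0,0,0,-0.047,1]'

```text
time_s: 8.07
ee_pos: [0.5003, -0.2227, 0.2567]
eef_rot: [2.012, -2.412, -0.003]
contact_force: [-0.1, -0.2, -0.3]
width: -0.0002
grip_force: 0.0
```

Request:
carry_out --deltas '[0,0,-0.06,0,0,0,1,0,0,-0.11,0,0,0,1,0,0,-0.136,0,0,0,1,0,0,-0.136,0,0,0,1]'

```text
time_s: 8.57
ee_pos: [0.501, -0.2207, 0.1889]
eef_rot: [2.017, -2.408, -0.003]
contact_force: [-0.5, 0.4, -0.1]
width: 0.0005
grip_force: 0.0
```

Run:
```python
from h import *
s=status.observe(); p=s["ee_pos"]; print(p,s["contact_force"])
P=np.array([.5658,-.2007])
for off in (.020,):
  for th in [170,162,154,146,138,130,122,114,110,107,105,103,101,99]:
    a=np.radians(th);u=np.array([np.cos(a),np.sin(a)]);t=np.array([u[1],-u[0]])
    print(th,((P+.06*u-off*t-p[:2])/.5).round(3),round((th-170)/180,3))
```

```text
[ 0.50099655 -0.2206863   0.18885095] [-0.48456037  0.44313141 -0.09863869]
170 [0.004 0.021] 0.0
162 [0.003 0.039] -0.044
154 [0.004 0.057] -0.089
146 [0.008 0.074] -0.133
138 [0.014 0.091] -0.178
130 [0.022 0.106] -0.222
122 [0.032 0.121] -0.267
114 [0.044 0.133] -0.311
110 [0.051 0.139] -0.333
107 [0.056 0.143] -0.35
105 [0.06  0.146] -0.361
103 [0.064 0.148] -0.372
101 [0.067 0.15 ] -0.383
99 [0.071 0.152] -0.394
```

Request:
carry_out --deltas '[0.002,0.011,0,0,0,0,1,0.004,0.021,0,0,0,0,1,0.003,0.039,0,0,0,-0.044,1,0.004,0.057,0,0,0,-0.089,1,0.008,0.074,0,0,0,-0.133,1,0.014,0.091,0,0,0,-0.178,1,0.022,0.106,0,0,0,-0.222,1,0.032,0.121,0,0,0,-0.267,1,0.038,0.127,0,0,0,-0.289,1,0.044,0.133,0,0,0,-0.311,1]'

```text
time_s: 9.82
ee_pos: [0.524, -0.155, 0.1902]
eef_rot: [-0.646, 3.074, -0.001]
contact_force: [-0.6, -1.0, 1.2]
width: 0.0
grip_force: 0.6
```

Request:
carry_out --deltas '[0.004,0.003,0,0,0,-0.011,1,0.007,0.006,0,0,0,-0.022,1,0.01,0.008,0,0,0,-0.03,1,0.012,0.01,0,0,0,-0.039,1,0.012,0.01,0,0,0,-0.039,1]'

```text
time_s: 10.45
ee_pos: [0.53, -0.1501, 0.1894]
eef_rot: [-0.46, 3.107, 0.0]
contact_force: [0.4, -0.8, -0.6]
width: -0.0001
grip_force: 0.0
```

Request:
carry_out --deltas '[0.004,0.002,0,0,0,-0.01,1,0.007,0.003,0,0,0,-0.015,1,0.007,0.003,0,0,0,-0.015,1]'

```text
time_s: 10.82
ee_pos: [0.5323, -0.1487, 0.1892]
eef_rot: [0.386, -3.116, -0.001]
contact_force: [-4.8, -0.3, 3.3]
width: -0.0002
grip_force: 2.3
```

Request:
carry_out --deltas '[0.003,0.001,0,0,0,0,1,0.005,0.001,0,0,0,0,1,0.005,0.001,0,0,0,0,1]'

```text
time_s: 11.2
ee_pos: [0.5325, -0.1486, 0.1891]
eef_rot: [0.384, -3.112, -0.0]
contact_force: [-11.1, -1.1, 6.6]
width: 0.0001
grip_force: 5.5
```

Request:
carry_out --deltas '[-0.03,-0.008,0,0,0,0,1,-0.05,-0.015,0,0,0,0,1,-0.05,-0.015,0.06,0,0,0,1,-0.05,-0.015,0.14,0,0,0,1,-0.15,-0.1,0.16,0,0,0,1,-0.27,-0.2,0.16,0,0,0,1,-0.36,-0.28,0.16,0,0,0,1,-0.36,-0.32,0.16,0,0,0,1,-0.36,-0.32,0.16,0,0,0,1]'

```text
time_s: 12.32
ee_pos: [0.355, -0.3103, 0.2696]
eef_rot: [-0.379, 3.117, -0.002]
contact_force: [0.2, 0.2, 0.2]
width: 0.0001
grip_force: 0.0
```

Run:
```python
from h import *
im,d=viewer.grab_frame("top"); caps(im)
print(blobs(im)); print(status.observe()["ee_pos"])
```

```text
{'yellow': [([316.8, 219.7], 61)], 'orange': [([317.0, 235.1], 60)], 'red': [([367.4, 195.7], 71)], 'green': [([364.9, 191.8], 24)]}
[ 0.3555191  -0.3092106   0.26943468]
```

View pics/now.png

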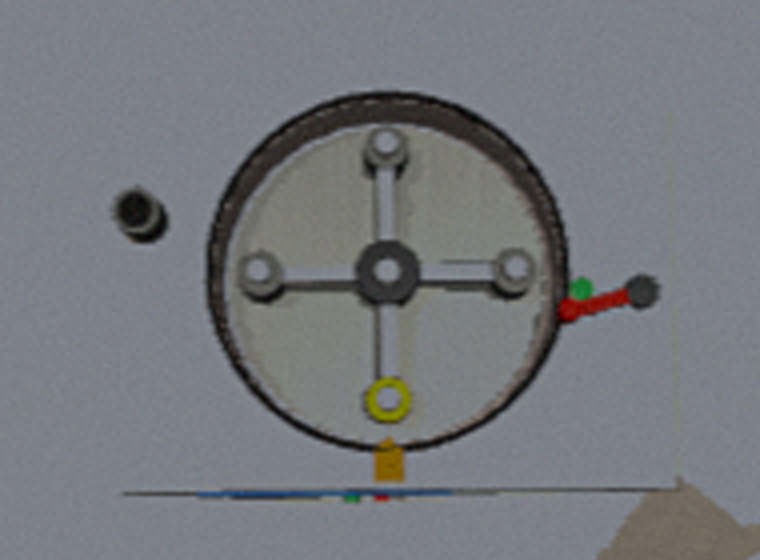

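The lever stands at its stop: the knob at crop (568,310) is beside the green dot, about 1.3 rad. The yellow bucket is still on the mark and the spare bucket has not moved.

```bash
python3 -c "
from workcell import bot; print(bot.finish_job())"
```

```text
the job is handed in; nothing more can be done
None
```

I turned the rotor until the yellow bucket pointed at the orange mark (within about 0.5° in the top camera), pushed the red lock lever to its stop, backed the arm clear, and handed the job in at about 12 s; the hand-in returned no verdict.

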